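Turn the rails for their second end

TASK

Wind the head of the clip-setting nest right back with its handwheel. Then turn every half-finished rail in the nest end for end, so that its blue-clipped end points away from the head, and push it fully home in a slot, and put the finished rail (clips on both halves) right side up in the white tray. Last, wind the head home again to its front stop, moving it by the handwheel only and without disturbing the tin, the gauge block or the green cup.

Things in the scene. Friction and masses are not known exactly. Their poses are not given: they have to be found in the camera images.
- nest: clip-setting nest, fixed: aluminium plate, top 18 mm above the table, x -105 to 170 mm, y -230 to 130 mm, with four slots for rails along x. Origin at table height in the middle of the slots; x points from the robot's side to the head's side, z up. Between x = -45 and 45 mm the plate is bare beside the rails, room for fingers. Guide rods at y = -115 and 115 mm, x 36 to 164 mm, 48 mm high
- slot_1 (a point): middle of one of the nest's four open-topped slots, on the level of the two dark steel bars that carry the rail (24 mm above the table): where the origin of a rail that is home lies; the slot runs along the nest's x; y = -81 mm in the nest. Grey guide blocks at x = 49 to 79 mm on either side of the middle, 11 mm high, leave 22.6 mm of width, 32 mm at their tops
- slot_2 (a point): middle of another slot, likewise; y = -27 mm in the nest. End stops, bevelled, leave 165 mm of length
- slot_3 (a point): middle of another slot, likewise; y = 27 mm in the nest. 
- slot_4 (a point): middle of another slot, likewise; y = 81 mm in the nest. 
- head: traversing head: aluminium bar across the slots, 53 to 69 mm above the table (pins to 85 mm), black end blocks. Origin is the nest's when home; it moves along nest +x, 10.5 mm per rad of wheel. Home, the bar covers nest x = 51 to 81 mm, 5 mm above the far ends of rails that are home, so they cannot come out; right back it is beyond x = 108 mm. It jams on a rail that is not home. Do not push it
- wheel (a joint): angle of the handwheel in rad: 0 with the head home against its front stop, 5.5 with the head right back against its rear stop; grows as the wheel turns clockwise seen from above; about 0.2 N m of friction, stays where it is left; starts between 0 and 0.5
- wheel_grip (a point): centre of the black fluted handwheel, on its vertical axis (nest x = 0, y = -190 mm), 69 mm above the table, at half its height; the wheel is 64 mm across and 26 mm thick (56 to 82 mm), free all round above its grey housing (50 x 44 mm, top at 48 mm, collar to 52 mm); a white line marks its rim
- rail_a: half-finished rail: black moulded bar 160 long x 20 wide x 24 mm high, 0.06 kg, blue clips on the top of one half only (grey empty pockets on the other); origin at the centre of its underside, z up, x along its length towards the clipped end; grip it across the 20 mm width in its middle 40 mm, free of clips. Starts home in a slot, clipped end under the head. May be absent
- rail_b: half-finished rail: black moulded bar 160 long x 20 wide x 24 mm high, 0.06 kg, blue clips on the top of one half only (grey empty pockets on the other); origin at the centre of its underside, z up, x along its length towards the clipped end; grip it across the 20 mm width in its middle 40 mm, free of clips. Starts home in a slot, clipped end under the head. May be absent
- rail_c: half-finished rail: black moulded bar 160 long x 20 wide x 24 mm high, 0.06 kg, blue clips on the top of one half only (grey empty pockets on the other); origin at the centre of its underside, z up, x along its length towards the clipped end; grip it across the 20 mm width in its middle 40 mm, free of clips. Starts home in a slot, clipped end under the head. May be absent
- rail_a_end (a point): centre of the clipped end face of rail_a, 80 mm from its middle along x, 12 mm up
- rail_b_end (a point): centre of the clipped end face of rail_b, 80 mm from its middle along x, 12 mm up
- rail_c_end (a point): centre of the clipped end face of rail_c, 80 mm from its middle along x, 12 mm up
- rail_done: the finished rail: black, 160 x 20 x 24 mm, 0.06 kg, with blue clips on both halves, middle 40 mm free; origin at the centre of its underside, z up, x along its length; always present, starts home in one of the slots
- tray: white moulded tray, loose, 0.42 kg, 423 mm along its x, 313 mm along its y, rim 26 mm high; origin at the centre of its underside; things lie on its inner floor (tops of its short pins) 10 mm above the origin; two thin black strips lie in its +x part, the rest is free
- strip_1: thin black strip in the tray, 9 x 165 x 12 mm, long along its y, at about x = +110 mm in the tray
- strip_2: thin black strip in the tray, 9 x 165 x 12 mm, long along its y, at about x = +150 mm in the tray
- clip_tin: bystander: open gold tin of blue clips, 88 mm across, 28 mm high, origin at the centre of its underside
- gauge_block: bystander: grey stepped gauge block, 30 x 60 x 20 mm, origin at the centre of its underside
- tumbler: bystander: green cup with lid, 89 mm across, 118 mm high, origin at the centre of its underside

How it is judged:
By the outcome, as a careful person would: the job done as asked, in the order asked, and still so for the second after the job is handed in, with the robot touching nothing.
Of rail_a, rail_b, rail_c only 2 to 3 are there at a start; the rules pass over those that are not, and their reading is None.
At some moment in a run one of tray may be knocked a few centimetres aside while the robot is not near it.
It also fails if it takes over 210 s, if anything falls off the work surface, if the arm or the gripper's body presses on something with over 40 N, if the wrist force passes 120 N, or if a joint passes its speed limit or range.

ROBOT

A 7-joint arm with a two-finger parallel gripper is mounted at the origin on the work surface; the furniture and walls round the work are solid. World frame = base frame: x ahead of the robot, y to its left, z up, the work surface at z = 0. Lengths are in m, angles in rad, forces in N, time in s.
With the tool pointing down it reaches from about 0.35 to 0.9 m from the base axis. Payload 8.1 kg.
Tool frame: the origin (TCP) lies midway between the tips of the shut fingers; the grasp point (between the pads) lies arm.grasp_offset behind it (arm.grasp_offset is the distance from the TCP to the grasp point, in m); z points along the fingers, y is the line along which they close (so a half turn about z gives the same grasp; the last joint's range is limited). The gripper opens to 92 mm and grips with 3 to 60 N. Pads are 19 mm wide; open, the fingers measure 130 mm over their backs; the gripper's body (75 mm by 190 mm) begins 47 mm behind the grasp point.
Start: joints at [-1.374, 0.434, 0.025, 1.573, -0.012, 1.134, -0.075], TCP at [0.185, 0.597, 0.227] pointing down, gripper open.
Joint ranges: [-2.62, 2.62], [-0.44, 2.09], [-1.27, 1.32], [0.08, 2.57], [-1.32, 4.46], [0.12, 2], [-2.74, 2.74]. Speed limits (rad/s): [2.22, 2.22, 3.01, 3.01, 3.14, 3.14, 3.14].

INTERFACE

Orientations are given as a rotation vector (axis times angle).
In Python, from cell import observe, imaging, arm gives the robot as it stands.
- The arm moves only by the tool apply_moves, never from a script. Its argument "commands" is a list of rows, each a list of 5 numbers: the opening in per cent of the stroke, from 0 (shut) to 100 (fully open), then the shift along the world's x, y, z in units of 0.06 m (1.0 is 0.06 m), then the turn about the world's z in units of 0.5 rad (1.0 is 0.5 rad). A call has 1 to 12 rows; each row shifts and turns the commanded pose from where the row before left it; what a row does not reach is not made up. A row lasts 1/8 s, in which the tool goes at most 62.5 mm and 10.7 degrees, less where a joint would pass 70% of its speed; a pose out of reach is approached as far as the arm can. A call with a number of a shift or a turn outside -1 to 1 is refused whole. A call with a gripper value outside its range is refused whole. The fingers move at their own pace and stop on an object; "newtons" is the grip in N (left out, the last holds). Time passes only in rows, so rows that do not move let the fingers close. It gives the time, the measured TCP pose, the force, the opening and the grip force at its end, in the units of the state.
- observe(): the state, without advancing time (a new reading comes with each control period).
- imaging.get_image(name): name is "scene" or "top"; returns (picture, depth): 480x640x3 uint8, red, green, blue; 480x640 float32, m along the optical axis (not along the pixel's ray), 0 where there is no reading.
- imaging.camera_params(name): a dict with "camera_matrix" (3x3 intrinsics, pixels), "origin" and "rotation" of the camera in the world. Camera axes: x right, y up, looking along -z (the intrinsics and any distortion apply to the point x, -y, -z); pixel columns grow to the right and rows downward; lengths in m; the calibration is good to about 2 mm. A picture is of the moment at which its call begins. camera_params takes no time and is no camera call.
- arm.sign_off(): hands the job in; it is judged then, once.
The state is a dict: "clock": time; "joints": joint angles; "dq": joint speeds; "joint_efforts": joint torques, N m; "position": TCP position; "ee_rot": TCP orientation; "force": force on the tool from outside, world axes, zero at the start; "ft_torque": the same for the moment, N m; "width": opening from 0.0 (shut) to 1.0 (fully open); "gripper_force": force on a finger pad.
Only numpy, scipy, OpenCV 4.12 (cv2) and the standard library are available. Lean on these libraries where they do the work, as an engineer would, in place of code of your own. Each camera call takes 0.05 s, during which the arm holds its last target. There are 200 camera calls.

## Working session

There is one attempt and no reset: what is moved stays moved. The work goes in short steps, Python scripts to look and compute and a tool call to move; the robot and the scene stay as the last step left them, time stands still between calls to the robot, and variables do not carry over. Pictures are saved under pics/ and viewed, at most 14 in all, crops included, and the job is handed in when it is done.

Besides the shell and the picture viewer there is one more tool, called after "Call:" by a JSON object that holds its "method" and its "body", one argument or row to a line. apply_moves: Moves the arm, as the interface text tells. Its arguments: {"type":"object","properties":{"commands":{"type":"array"},"newtons":{"type":"number"}},"required":["commands"]}

```bash
ls; mkdir -p pics; python3 - <<'E'
from cell import observe, imaging, arm
import cv2,numpy as np
print(observe()); print(arm.grasp_offset)
for n in("scene","top"):
    p,d=imaging.get_image(n); cv2.imwrite(f"pics/{n}0.png",p[:,:,::-1]); np.save(f"pics/{n}0_d.npy",d)
    print(imaging.camera_params(n), (d==0).mean())
E
```

```text
pics
{'clock': 0.0, 'joints': array([-1.37361654,  0.43517476,  0.02497194,  1.57408961, -0.01154492,
        1.13402791, -0.07508425]), 'dq': array([-0.00045688,  0.00127281, -0.00024872, -0.00152236,  0.0014954 ,
        0.00082242,  0.00185866]), 'joint_efforts': array([-1.17861258e-03, -6.67858672e+01,  9.84564275e-01, -3.14457464e+01,
       -6.06346875e-02,  4.30490007e-02,  1.66990621e-04]), 'position': array([0.18448842, 0.59661046, 0.22597785]), 'ee_rot': array([-4.69171221e-01, -3.10631682e+00,  2.44344890e-03]), 'force': array([0.85554801, 0.15463628, 0.20117308]), 'ft_torque': array([-0.01956182,  0.00087099,  0.03187635]), 'gripper_force': 0.0, 'width': 1.0001869639330672}
0.0188
{'camera_matrix': array([[485.14740346,   0.        , 330.80975004],
       [  0.        , 485.14740346, 235.39487048],
       [  0.        ,   0.        ,   1.        ]]), 'origin': array([-0.13713565, -0.84097843,  0.66175905]), 'rotation': array([ 0.97858132, -0.36213768, -0.68257792])} 0.04337890625
{'camera_matrix': array([[584.2398353 ,   0.        , 305.54702583],
       [  0.        , 584.2398353 , 243.08352685],
       [  0.        ,   0.        ,   1.        ]]), 'origin': array([ 0.23079167, -0.10681284,  1.49954766]), 'rotation': array([ 0.17702807, -0.16074833, -1.46838871])} 0.004098307291666666
```

View pics/top0.png

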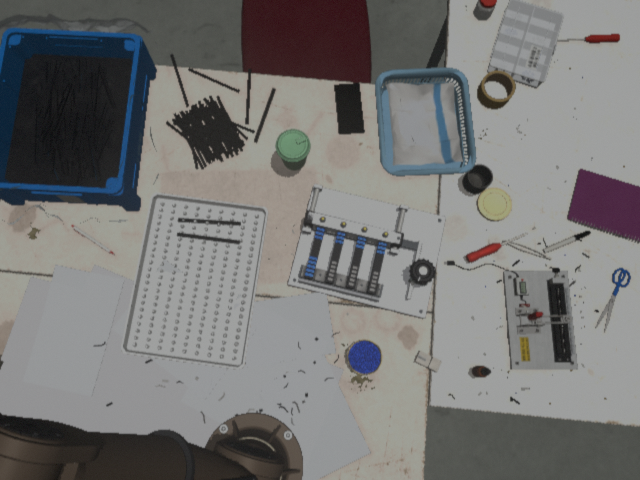

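View pics/scene0.png

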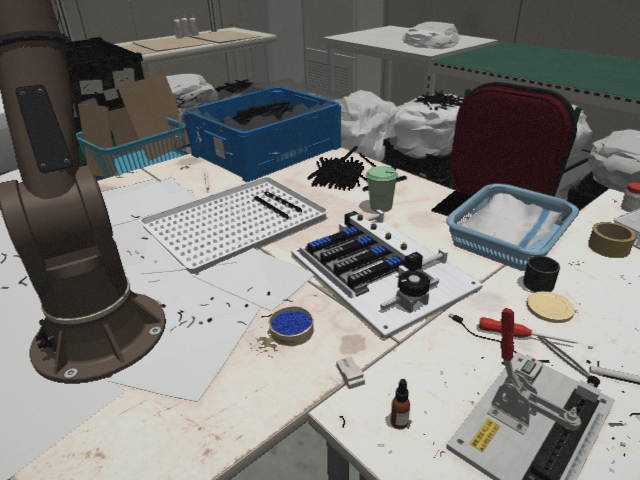

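```bash
cat > h.py <<'E'
from cell import observe, imaging, arm
import cv2,numpy as np
from scipy.spatial.transform import Rotation as R
def cam(n):
    c=imaging.camera_params(n); return c["camera_matrix"],np.array(c["origin"]),R.from_rotvec(c["rotation"]).as_matrix()
def rays(n,uv):
    K,o,M=cam(n); uv=np.atleast_2d(uv).astype(float)
    d=np.c_[(uv[:,0]-K[0,2])/K[0,0],-(uv[:,1]-K[1,2])/K[1,1],-np.ones(len(uv))]
    return o,d@M.T
def onplane(n,uv,z):
    o,d=rays(n,uv); return o+d*((z-o[2])/d[:,2])[:,None]
def proj(n,P):
    K,o,M=cam(n); q=(np.atleast_2d(P)-o)@M; return np.c_[K[0,0]*q[:,0]/-q[:,2]+K[0,2],K[1,1]*-q[:,1]/-q[:,2]+K[1,2]]
def cloud(n,d):
    v,u=np.mgrid[:480,:640]; o,r=rays(n,np.c_[u.ravel(),v.ravel()]); return (o+r*d.reshape(-1,1)).reshape(480,640,3)
def tri(uv1,uv2):
    o1,d1=rays("top",uv1);o2,d2=rays("scene",uv2);d1=d1[0];d2=d2[0]
    A=np.c_[d1,-d2];s=np.linalg.lstsq(A,o2-o1,rcond=None)[0]
    p,q=o1+s[0]*d1,o2+s[1]*d2; return (p+q)/2,np.linalg.norm(p-q)
def snap(tag):
    out={}
    for n in("top","scene"):
        p,d=imaging.get_image(n); cv2.imwrite(f"pics/{n}{tag}.png",p[:,:,::-1]); np.save(f"pics/{n}{tag}_d.npy",d); out[n]=(p,d)
    return out
E
python3 - <<'E'
from h import *
p=cv2.imread("pics/top0.png");d=np.load("pics/top0_d.npy");c=cloud("top",d)
print("table z samples",np.median(c[280:300,265:285,2]),np.median(c[330:350,260:330,2]),np.median(c[195:200,330:380],axis=(0,1)))
# blue pixels on rails
hsv=cv2.cvtColor(p,cv2.COLOR_BGR2HSV)
m=cv2.inRange(hsv,(100,120,40),(130,255,255))
m[:, :290]=0;m[:,420:]=0;m[:215]=0;m[290:]=0
print("blue z",np.median(c[m>0],axis=0))
sub=p[180:325,280:450];cv2.imwrite("pics/crop0.png",cv2.resize(sub,None,fx=4,fy=4,interpolation=cv2.INTER_CUBIC)[:600,:680])
s=cv2.imread("pics/scene0.png")[200:340,280:490];cv2.imwrite("pics/crop1.png",cv2.resize(s,None,fx=3.8,fy=3.8,interpolation=cv2.INTER_CUBIC))
E
```

```text
table z samples -0.0010715658482896018 0.0024249684404757943 [ 0.69484735 -0.19229731  0.01498237]
blue z [ 0.56210357 -0.15607356  0.04823731]
```

View pics/crop0.png

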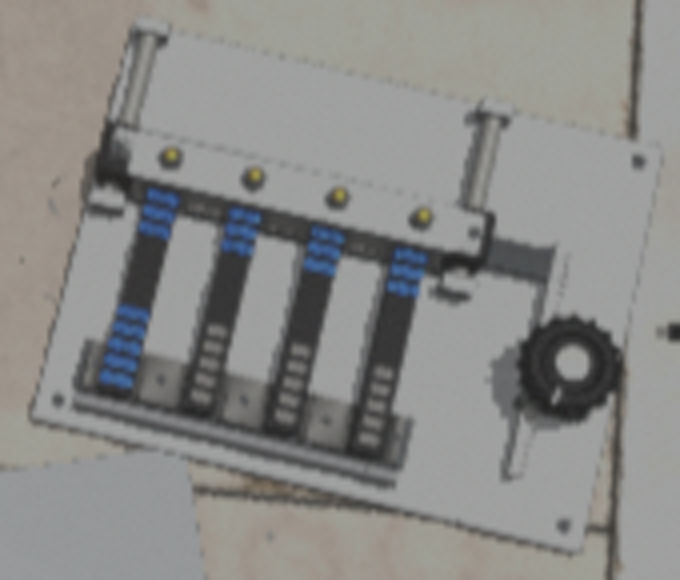

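View pics/crop1.png

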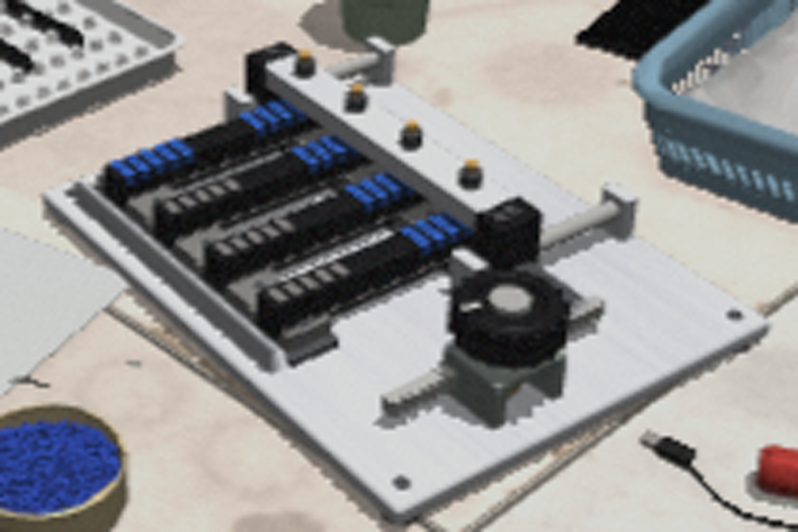

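```bash
cat > nest.py <<'E'
from h import *
from scipy.optimize import least_squares
# edge crossing along profiles in top image for plate edges
def prof(img,P,nrm,half=5,step=.25):
    t=np.arange(-half,half+step,step); pts=P+t[:,None]*nrm
    v=cv2.remap(img,pts[:,0].astype(np.float32)[None],pts[:,1].astype(np.float32)[None],cv2.INTER_CUBIC)[0]
    return t,v
p=cv2.imread("pics/top0.png");hsv=cv2.cvtColor(p,cv2.COLOR_BGR2HSV);d=np.load("pics/top0_d.npy")
C=np.array([[125,20],[660,148],[582,550],[32,418]])/4+[280,180]-.375
Nn=np.array([[170,130],[170,-230],[-105,-230],[-105,130]])/1e3
W=onplane("top",C,.018)[:,:2]
def fit(N,W):
    nc,wc=N.mean(0),W.mean(0);H=(N-nc).T@(W-wc);a=np.arctan2(H[0,1]-H[1,0],H[0,0]+H[1,1])
    M=np.array([[np.cos(a),-np.sin(a)],[np.sin(a),np.cos(a)]]);return a,wc-M@nc,W-(N-nc)@M.T-wc
a,o,r=fit(Nn,W);print("corners",a,o,(r*1e3).round(1))
# black rail/blue clip centre-lines at top z=.048, x in -40..45
M=np.array([[np.cos(a),-np.sin(a)],[np.sin(a),np.cos(a)]])
g=cv2.cvtColor(p,cv2.COLOR_BGR2GRAY).astype(np.float32)
L=[]
for y in(-.081,-.027,.027,.081):
    for x in np.arange(-.018,.02,.004):
        ys=np.arange(-.03,.03,.0005);q=(M@np.c_[np.full(len(ys),x),y+ys].T).T+o
        uv=proj("top",np.c_[q,np.full(len(q),.048)]).astype(np.float32)
        v=cv2.remap(g,uv[:,0][None],uv[:,1][None],cv2.INTER_LINEAR)[0]
        th=(v.min()+np.percentile(v,70))/2; b=ys[v<th]; 
        if x in(-.018,) : print(y,b.min(),b.max())
        L.append((x,y,(b.min()+b.max())/2))
L=np.array(L)
for y in(-.081,-.027,.027,.081):
    s=L[L[:,1]==y];print(y,np.polyfit(s[:,0],s[:,2],1), s[:,2].round(4))
# wheel: dark disc at z=.082 in top
wc=M@[0,-.19]+o;print("wheel pred",wc)
m=((g<70)*255).astype(np.uint8);m[:242]=0;m[290:]=0;m[:,:402]=0;m[:,438:]=0
cs=max(cv2.findContours(m,0,2)[0],key=cv2.contourArea);e=cv2.minEnclosingCircle(cs);print(e,onplane("top",[e[0]],.08))
# depth cloud of wheel
c=cloud("top",d);k=(np.hypot(*(c[...,:2]-wc).transpose(2,0,1))<.05)&(c[...,2]>.068)
print("wheel cloud",c[k].mean(0),k.sum(),c[k].min(0),c[k].max(0))
for n in("tray",):
    k=(c[...,2]>.02)&(c[...,2]<.035);k[:,:110]=0;k[:,275:]=0;k[:185]=0;k[375:]=0
    P=c[k][:,:2].astype(np.float32);print(cv2.minAreaRect(P),k.sum())
E
python3 nest.py
```

```text
corners -0.1403973494576489 [ 0.5305226  -0.18096625] [[ 0.3  1.9]
 [-3.3  0.8]
 [ 1.5 -0.4]
 [ 1.5 -2.4]]
-0.081 -0.010999999999999982 0.01300000000000004
-0.027 -0.010999999999999982 0.012000000000000038
0.027 -0.010999999999999982 0.011500000000000038
0.081 -0.011499999999999982 0.010500000000000037
-0.081 [-0.00984848  0.0011    ] [0.001  0.0013 0.001  0.0013 0.0015 0.0015 0.001  0.001  0.0008 0.0008]
-0.027 [-0.00757576  0.0003    ] [0.0005 0.0003 0.0003 0.0005 0.0005 0.0003 0.0003 0.0003 0.     0.0003]
0.027 [-0.02045455 -0.0002    ] [ 0.0003  0.0003 -0.0002  0.      0.     -0.0005 -0.0005 -0.0002 -0.0007
 -0.0002]
0.081 [-0.00833333 -0.0008    ] [-0.0005 -0.001  -0.0007 -0.0005 -0.001  -0.0007 -0.0007 -0.0007 -0.0007
 -0.0012]
wheel pred [ 0.50393465 -0.36909673]
((421.0649719238281, 273.2231750488281), 14.354292869567871) [[ 0.49561195 -0.36680568  0.08      ]]
wheel cloud [ 0.50111614 -0.36932045  0.0789146 ] 492 [ 0.47062574 -0.40034965  0.06817369] [ 0.53243443 -0.33786703  0.08889694]
((0.4463493227958679, 0.24443332850933075), (0.4135960638523102, 0.43440011143684387), 87.70557403564453) 1908
```

Call:
{"method": "apply_moves", "body": {
  "commands": [
    [100,0.5,-0.8,0,0],
    [100,0.5,-0.8,0,0],
    [100,0.5,-0.8,0,0],
    [100,0.5,-0.8,0,0],
    [100,0.5,-0.8,0,0],
    [100,0.5,-0.8,0,0],
    [100,0.2,-0.9,0,0],
    [100,0.2,-0.9,0,0],
    [100,0.2,-0.9,0,0],
    [100,0.2,-0.9,0,0],
    [100,0.2,-0.9,0,0],
    [100,0.2,-0.9,0,0]
  ],
  "newtons": 40
}}

```text
clock: 1.6
position: [0.4366, -0.0166, 0.2268]
ee_rot: [0.469, 3.106, 0.0]
force: [1.3, 0.1, 0.3]
width: 0.999
gripper_force: 0.0
```

Call:
{"method": "apply_moves", "body": {
  "commands": [
    [100,0.2,-0.9,0,0],
    [100,0.2,-0.9,0,0],
    [100,0.2,-0.9,0,0],
    [100,0.2,-0.9,0,0],
    [100,0.2,-0.9,0,0],
    [100,0.1,-0.9,0,0],
    [100,0,-0.47,0,0],
    [100,0,0,0,0]
  ]
}}

```text
clock: 2.6
position: [0.5013, -0.3697, 0.2261]
ee_rot: [-0.475, -3.104, 0.002]
force: [0.0, -0.5, -0.5]
width: 1.001
gripper_force: 0.0
```

```bash
python3 -c "
from h import *
s=observe();print(s['joints'].round(3),s['position'],s['ee_rot'])"
```

```text
[ 0.165  0.467  0.572  1.612 -0.269  1.143  2.068] [ 0.50128767 -0.36971339  0.2261285 ] [-4.75236149e-01 -3.10408108e+00  1.98142372e-03]
```

Call:
{"method": "apply_moves", "body": {
  "commands": [
    [100,0,0,-0.8,0],
    [100,0,0,-0.8,0],
    [100,0,0,-0.8,0],
    [100,0,0,-0.48,0],
    [100,0,0,0,0],
    [30,0,0,0,0],
    [30,0,0,0,0],
    [30,0,0,0,0],
    [30,0,0,0,0],
    [30,0,0,0,0]
  ],
  "newtons": 40
}}

```text
clock: 3.85
position: [0.5023, -0.3714, 0.0554]
ee_rot: [0.473, 3.103, -0.009]
force: [-1.1, -11.4, -3.8]
width: 0.69
gripper_force: 40.0
```

Call:
{"method": "apply_moves", "body": {
  "commands": [
    [30,0,-0.03,0,0],
    [30,0,0,0,-0.3],
    [30,0,0,0,-0.3],
    [30,0,0,0,-0.3],
    [30,0,0,0,0]
  ]
}}

```text
clock: 4.47
position: [0.5023, -0.3714, 0.0554]
ee_rot: [1.155, 2.919, -0.005]
force: [-2.6, -5.3, 3.7]
width: 0.693
gripper_force: 40.0
```

```bash
python3 -c "
from h import *
s=observe();print(s['joints'].round(3),s['position'],s['ee_rot'],s['force'],s['ft_torque'])"
```

```text
[ 0.157  0.678  0.601  1.784 -0.497  0.832  1.814] [ 0.5023446  -0.37135245  0.05535016] [ 1.15507315  2.91898459 -0.00505841] [-2.59208195 -5.31153561  3.65912689] [-1.36548312  0.72871671 -0.23368011]
```

Call:
{"method": "apply_moves", "body": {
  "commands": [
    [30,0,0,0,-0.34],
    [30,0,0,0,-0.34],
    [30,0,0,0,-0.34],
    [30,0,0,0,-0.34],
    [30,0,0,0,-0.34],
    [30,0,0,0,-0.34],
    [30,0,0,0,-0.34],
    [30,0,0,0,-0.34],
    [30,0,0,0,-0.34],
    [30,0,0,0,-0.34],
    [30,0,0,0,-0.34],
    [30,0,0,0,-0.34]
  ]
}}

```text
clock: 5.98
position: [0.503, -0.3714, 0.0554]
ee_rot: [3.09, 0.54, 0.001]
force: [0.9, -11.0, -2.4]
width: 0.69
gripper_force: 40.0
```

Call:
{"method": "apply_moves", "body": {
  "commands": [
    [30,0,0,0,-0.34],
    [30,0,0,0,-0.34],
    [30,0,0,0,-0.34],
    [30,0,0,0,-0.34],
    [30,0,0,0,-0.34],
    [30,0,0,0,-0.34],
    [30,0,0,0,-0.34],
    [30,0,0,0,-0.34],
    [30,0,0,0,-0.34],
    [30,0,0,0,-0.34],
    [30,0,0,0,-0.34],
    [30,0,0,0,0]
  ]
}}

```text
clock: 7.48
position: [0.5026, -0.3719, 0.0554]
ee_rot: [2.272, -2.165, 0.008]
force: [-0.0, -10.4, -1.4]
width: 0.69
gripper_force: 40.0
```

```bash
python3 -c "
from h import *
s=observe();print(s['joints'].round(3),s['position'],s['ee_rot'],s['force'],s['ft_torque'],s['width'])
snap('1')
p=cv2.imread('pics/top1.png')[180:325,280:450];cv2.imwrite('pics/crop2.png',cv2.resize(p,None,fx=4,fy=4))"
```

```text
[-0.151  1.028  1.297  1.808 -1.074  1.212 -1.603] [ 0.5026296  -0.37193492  0.05535086] [ 2.27232802 -2.16475832  0.00759271] [ -0.01245947 -10.42589715  -1.44182439] [-1.9942343   0.17350183 -0.18462939] 0.6903089246788667
```

View pics/crop2.png

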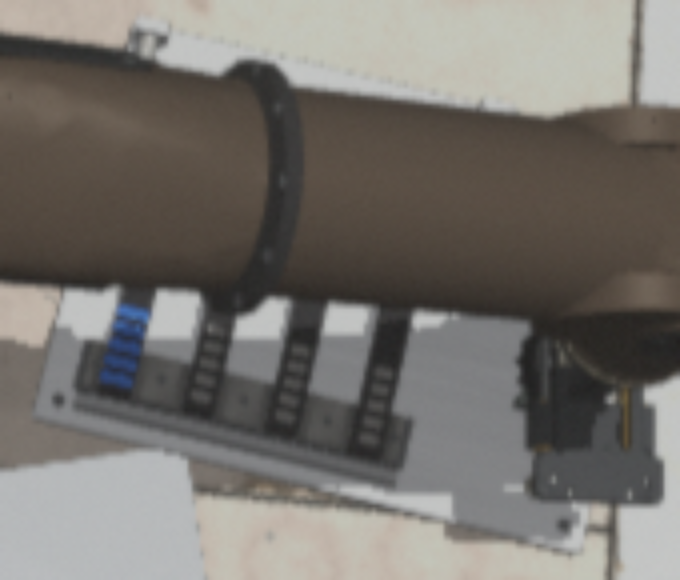

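Call:
{"method": "apply_moves", "body": {
  "commands": [
    [100,0,0,0,0],
    [100,0,0,0,0],
    [100,0,0,0,0],
    [100,0,0,0,0.34],
    [100,0,0,0,0.34],
    [100,0,0,0,0.34],
    [100,0,0,0,0.34],
    [100,0,0,0,0.34],
    [100,0,0,0,0.34],
    [100,0,0,0,0.34],
    [100,0,0,0,0.34],
    [100,0,0,0,0.34]
  ]
}}

```text
clock: 9.07
position: [0.5027, -0.3685, 0.054]
ee_rot: [-3.141, -0.028, -0.0]
force: [0.7, 0.1, -0.8]
width: 1.004
gripper_force: 0.0
```

```bash
python3 -c "
from h import *
s=observe();print(s['joints'].round(3),s['position'],s['ee_rot'],s['force'],s['ft_torque'],s['width'])"
```

```text
[-0.048  0.826  0.984  1.802 -0.825  0.987 -0.268] [ 0.50272755 -0.36850435  0.05397789] [-3.14113017e+00 -2.77846225e-02 -1.20411898e-04] [ 0.67498244  0.12851108 -0.7862109 ] [-0.08361613  0.15104209 -0.03408327] 1.0044494073328558
```

Call:
{"method": "apply_moves", "body": {
  "commands": [
    [100,0,-0.05,0,0],
    [30,0,0,0,0],
    [30,0,0,0,0],
    [30,0,0,0,0],
    [30,0,0,0,0],
    [30,0,0,0,-0.3],
    [30,0,0,0,-0.3],
    [30,0,0,0,-0.3],
    [30,0,0,0,-0.3],
    [30,0,0,0,0]
  ],
  "newtons": 25
}}

```text
clock: 10.32
position: [0.5026, -0.3717, 0.0538]
ee_rot: [3.007, -0.91, -0.001]
force: [-0.7, 1.0, 1.6]
width: 0.689
gripper_force: 25.0
```

```bash
python3 -c "
from h import *
s=observe();print(s['joints'].round(3),s['position'],s['ee_rot'],s['force'],s['ft_torque'],s['width'])"
```

```text
[-0.097  0.909  1.122  1.801 -0.938  1.078 -0.776] [ 0.50255161 -0.37166137  0.05379301] [ 3.00673214e+00 -9.10036224e-01 -9.34110907e-04] [-0.66202651  0.95735811  1.63378305] [ 0.37744129  0.18725962 -0.27034116] 0.6894142861108217
```

Call:
{"method": "apply_moves", "body": {
  "commands": [
    [30,0,0,0,-0.2],
    [30,0,0,0,-0.2],
    [30,0,0,0,0]
  ]
}}

```text
clock: 10.7
position: [0.5026, -0.3716, 0.0538]
ee_rot: [-2.902, 1.202, 0.001]
force: [0.4, 0.6, 0.4]
width: 0.693
gripper_force: 25.0
```

```bash
python3 -c "
from h import *
s=observe();print(s['joints'].round(3),s['position'],s['ee_rot'],s['force'],s['ft_torque'],s['width'])"
```

```text
[-0.111  0.935  1.163  1.802 -0.972  1.108 -0.946] [ 0.50257595 -0.37164607  0.0538025 ] [-2.90245290e+00  1.20170862e+00  5.77772712e-04] [0.37978044 0.56486684 0.4264882 ] [ 0.33106202  0.17587116 -0.18122801] 0.6927089153053925
```

Call:
{"method": "apply_moves", "body": {
  "commands": [
    [30,0,0,0,-0.2],
    [30,0,0,0,-0.2],
    [30,0,0,0,0]
  ]
}}

```text
clock: 11.08
position: [0.5028, -0.372, 0.054]
ee_rot: [2.769, -1.484, 0.001]
force: [-0.1, 0.8, 0.7]
width: 0.694
gripper_force: 25.0
```

```bash
python3 -c "
from h import *
s=observe();print(s['joints'].round(3),s['ee_rot'],s['ft_torque'],s['width'])"
```

```text
[-0.123  0.962  1.202  1.802 -1.002  1.138 -1.121] [ 2.76855128e+00 -1.48409409e+00  5.86109087e-04] [ 0.02783902 -0.01437937 -0.28405177] 0.6940169308558757
```

Call:
{"method": "apply_moves", "body": {
  "commands": [
    [30,0,0,0,-0.2],
    [30,0,0,0,-0.1],
    [30,0,0,0,0]
  ]
}}

```text
clock: 11.45
position: [0.5027, -0.372, 0.0542]
ee_rot: [2.65, -1.687, 0.001]
force: [0.2, 0.6, 2.6]
width: 0.693
gripper_force: 25.0
```

```bash
python3 -c "
from h import *
s=observe();print(s['joints'].round(3),s['ee_rot'],s['ft_torque'],s['width'])"
```

```text
[-0.129  0.978  1.225  1.803 -1.02   1.156 -1.256] [ 2.65012485e+00 -1.68692183e+00  5.58362864e-04] [0.13827049 0.22573167 0.40273016] 0.6934145256376263
```

Call:
{"method": "apply_moves", "body": {
  "commands": [
    [100,0,0,0,0],
    [100,0,0,0,0],
    [100,0,0,0,0],
    [100,0,0,0.9,0],
    [100,0,0,0.9,0],
    [100,0,0,0.9,0.33],
    [100,-0.2,0.9,0,0.33],
    [100,-0.2,0.9,0,0.33],
    [100,-0.2,0.9,0,0.33],
    [100,-0.2,0.9,0,0.33],
    [100,-0.2,0.9,0,0.32],
    [100,-0.2,0.9,0,0]
  ]
}}

```text
clock: 12.95
position: [0.4299, -0.0463, 0.2158]
ee_rot: [-3.132, 0.236, -0.0]
force: [1.3, 1.2, 1.0]
width: 0.996
gripper_force: 0.0
```

Call:
{"method": "apply_moves", "body": {
  "commands": [
    [100,-0.2,0.9,0,0],
    [100,-0.2,0.9,0,0],
    [100,0,0,0,0]
  ]
}}

```text
clock: 13.32
position: [0.4053, 0.0648, 0.2157]
ee_rot: [-3.132, 0.225, 0.002]
force: [0.1, -0.2, -1.1]
width: 1.001
gripper_force: 0.0
```

```bash
python3 -c "
from h import *
s=observe();print(s['joints'].round(3),s['position'],s['ee_rot'],s['force'])
snap('2')
p=cv2.imread('pics/top2.png')[180:380,110:450];a=cv2.resize(p,(680,400))
q=cv2.imread('pics/scene2.png')[200:340,250:490];a=cv2.resize(p,(765,450));cv2.imwrite('pics/crop3.png',a);cv2.imwrite('pics/crop4.png',cv2.resize(q,None,fx=3,fy=3))"
```

```text
[-1.401  0.148  1.29   2.132 -0.174  0.976 -1.73 ] [0.40534429 0.06483593 0.21570537] [-3.13189949e+00  2.25212500e-01  1.74641163e-03] [ 0.05220767 -0.21705265 -1.05268427]
```

View pics/crop3.png

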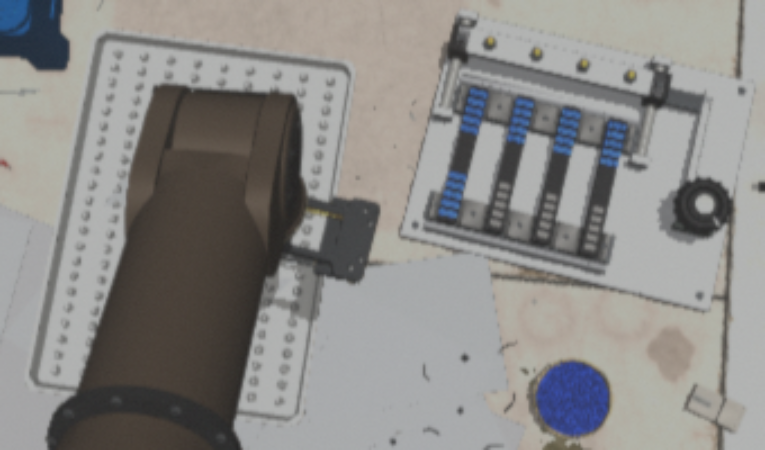

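```bash
cat > meas.py <<'E'
from h import *
import sys
a=-.150;o=np.array([.5305,-.181])
tag=sys.argv[1]
p=cv2.imread(f"pics/top{tag}.png");d=np.load(f"pics/top{tag}_d.npy")
M=np.array([[np.cos(a),-np.sin(a)],[np.sin(a),np.cos(a)]])
xs=np.arange(-.10,.17,.0005);ys=np.arange(-.24,.14,.0005)
X,Y=np.meshgrid(xs,ys);W=np.c_[X.ravel(),Y.ravel()]@M.T+o
uv=proj("top",np.c_[W,np.full(len(W),.048)]).astype(np.float32)
im=cv2.remap(p,uv[:,0].reshape(X.shape),uv[:,1].reshape(X.shape),cv2.INTER_LINEAR)
hsv=cv2.cvtColor(im,cv2.COLOR_BGR2HSV);bl=cv2.inRange(hsv,(100,110,40),(130,255,255))>0
g=im.max(2)
for y0 in(-.081,-.027,.027,.081):
    s=(abs(ys-y0)<.02);b=bl[s].sum(0)>8;bx=xs[b]
    cx=[]
    for x0 in np.arange(-.016,.017,.004):
        v=g[s][:,abs(xs-x0)<.0015].mean(1);yy=ys[s];k=yy[v<(v.min()+v.max())/2];cx.append((k.min()+k.max())/2)
    pf=np.polyfit(np.arange(-.016,.017,.004),cx,1)
    print(y0,"blue x",(bx[[0,-1]]*1e3).round(1) if len(bx) else None,"neg:",(bx[bx<0].max()*1e3 if (bx<0).any() else 0),"pos:",(bx[bx>0].min()*1e3 if (bx>0).any() else 0),"y",round(pf[1]*1e3,2),"slope",pf[0].round(4))
c=cloud("top",d);q=(c[...,:2]-o)@M
k=(abs(q[...,1])<.1)&(c[...,2]>.06)&(c[...,2]<.075)&(q[...,0]>.02)&(q[...,0]<.2)
print("head x",np.percentile(q[k][:,0],[2,50,98]) if k.any() else None,k.sum(),"z",np.median(c[k][:,2]))
E
python3 meas.py 0; python3 meas.py 2
python3 - <<'E'
from h import *
p=cv2.imread("pics/top0.png");c=cloud("top",np.load("pics/top0_d.npy"))
hsv=cv2.cvtColor(p,cv2.COLOR_BGR2HSV)
m=cv2.inRange(hsv,(0,0,95),(180,28,255));m[:185]=0;m[372:]=0;m[:,:115]=0;m[:,275:]=0
m=cv2.morphologyEx(m,cv2.MORPH_CLOSE,np.ones((7,7)))
ct=max(cv2.findContours(m,0,2)[0],key=cv2.contourArea);P=onplane("top",ct[:,0],.026)[:,:2].astype(np.float32)
print("tray",cv2.minAreaRect(P))
P=onplane("top",[[157,195],[267,208],[242,367],[124,350]],.026);print(P.round(3),P.mean(0))
for n,lo,hi,r in(("tin",(110,150,40),(130,255,255),(330,395,335,382)),("cup",(55,60,40),(85,255,255),(270,315,125,170))):
    b=cv2.inRange(hsv,lo,hi);x0,x1,y0,y1=r;z=np.zeros_like(b);z[y0:y1,x0:x1]=b[y0:y1,x0:x1];print(n,np.median(c[z>0],axis=0))
E
```

```text
-0.081 blue x [25.5 54.5] neg: 0 pos: 25.500000000000107 y -79.92 slope 0.0031
-0.027 blue x [26.5 55. ] neg: 0 pos: 26.500000000000107 y -26.69 slope -0.001
0.027 blue x [26.  54.5] neg: 0 pos: 26.000000000000107 y 26.78 slope -0.0135
0.081 blue x [-75.5  54. ] neg: -23.99999999999994 pos: 24.000000000000103 y 80.22 slope 0.0062
head x [0.053161   0.06617524 0.08272739] 850 z 0.06781722876217933
-0.081 blue x [25.5 76.5] neg: 0 pos: 25.500000000000107 y -80.03 slope 0.0021
-0.027 blue x [26.5 77.5] neg: 0 pos: 26.500000000000107 y -26.69 slope -0.001
0.027 blue x [25.5 77. ] neg: 0 pos: 25.500000000000107 y 26.78 slope -0.0115
0.081 blue x [-75.5  75.5] neg: -23.99999999999994 pos: 24.000000000000103 y 80.17 slope 0.0115
head x [0.10796579 0.12114285 0.13796786] 846 z 0.06784926997412921
tray ((0.4453456699848175, 0.2041599303483963), (0.48416608572006226, 0.4167512059211731), 6.175620079040527)
[[0.647 0.326 0.026]
 [0.64  0.034 0.026]
 [0.229 0.051 0.026]
 [0.242 0.347 0.026]] [0.43956632 0.18945377 0.026     ]
tin [ 0.2842832  -0.24809431  0.01905628]
cup [ 0.78804694 -0.0190468   0.1110918 ]
```

Call:
{"method": "apply_moves", "body": {
  "commands": [
    [100,0.18,-0.8,0,0.35],
    [100,0.18,-0.8,0,0.35],
    [100,0.18,-0.8,0,0.35],
    [100,0.18,-0.8,0,0.35],
    [100,0.18,-0.8,0,0.35],
    [100,0.18,-0.8,0,0.35],
    [100,0.18,-0.8,0,0.35],
    [100,0.18,-0.8,0,0.35],
    [100,0.18,-0.88,0,0.35],
    [100,0,0,0,0.35],
    [100,0,0,0,0.35],
    [100,0,0,0,0.35]
  ]
}}

```text
clock: 14.92
position: [0.4983, -0.3592, 0.2158]
ee_rot: [-1.859, -2.532, 0.0]
force: [-0.1, 0.1, 0.1]
width: 1.007
gripper_force: 0.0
```

```bash
python3 -c "
from h import *
s=observe();print(s['joints'].round(3),s['position'],s['ee_rot'],s['force'])"
```

```text
[ 0.14   0.463  0.585  1.649 -0.279  1.114  1.105] [ 0.49827683 -0.35921015  0.21579   ] [-1.85894050e+00 -2.53213977e+00  3.88867509e-04] [-0.14599976  0.11601133  0.13448598]
```

Call:
{"method": "apply_moves", "body": {
  "commands": [
    [100,0.07,-0.21,-0.6,0],
    [100,0,0,-0.7,0],
    [100,0,0,-0.7,0],
    [100,0,0,-0.7,0],
    [100,0,0,0,0],
    [30,0,0,0,0],
    [30,0,0,0,0],
    [30,0,0,0,0],
    [30,0,0,0,0]
  ],
  "newtons": 30
}}

```text
clock: 16.05
position: [0.5024, -0.3706, 0.0557]
ee_rot: [-1.863, -2.53, 0.002]
force: [-8.3, -1.6, 8.5]
width: 0.693
gripper_force: 30.0
```

```bash
python3 -c "
from h import *
s=observe();print(s['joints'].round(3),s['position'],s['ee_rot'],s['force'],s['ft_torque'])"
```

```text
[ 0.224  0.653  0.493  1.776 -0.404  0.814  1.214] [ 0.50237364 -0.37058211  0.05569264] [-1.86285134e+00 -2.52963193e+00  2.47619898e-03] [-8.27525597 -1.58380615  8.47686939] [-0.62140722  2.19524206  0.04748742]
```

Call:
{"method": "apply_moves", "body": {
  "commands": [
    [30,0,0,0,-0.2],
    [30,0,0,0,0],
    [30,0,0,0,0]
  ]
}}

```text
clock: 16.42
position: [0.5029, -0.3724, 0.0559]
ee_rot: [1.986, 2.43, -0.005]
force: [-6.5, -7.9, 4.1]
width: 0.692
gripper_force: 30.0
```

```bash
python3 -c "
from h import *
s=observe();print(s['joints'].round(3),s['position'],s['ee_rot'],s['force'],s['ft_torque'])"
```

```text
[ 0.207  0.66   0.522  1.777 -0.427  0.817  1.135] [ 0.50286924 -0.3724447   0.05589507] [ 1.98625211  2.42988841 -0.00486597] [-6.46397399 -7.88351343  4.13885239] [-1.67357685  1.43822158 -0.06427626]
```

Call:
{"method": "apply_moves", "body": {
  "commands": [
    [30,0,0,0,-0.3],
    [30,0,0,0,-0.1],
    [30,0,0,0,0],
    [100,0,0,0,0],
    [100,0,0,0,0],
    [100,0,0,0,0],
    [100,0,0,0.8,0],
    [100,0,0,0.8,0.3],
    [100,-0.2,0.8,0.5,0.35],
    [100,-0.2,0.9,0,0.35],
    [100,-0.2,0.9,0,0],
    [100,-0.2,0.9,0,0]
  ]
}}

```text
clock: 17.92
position: [0.4563, -0.1569, 0.1806]
ee_rot: [1.598, 2.704, 0.003]
force: [0.9, 0.7, -0.3]
width: 1.002
gripper_force: 0.0
```

Call:
{"method": "apply_moves", "body": {
  "commands": [
    [100,-0.2,0.9,0,0],
    [100,-0.2,0.9,0,0],
    [100,-0.2,0.9,0,0],
    [100,0,0,0,0]
  ]
}}

```text
clock: 18.42
position: [0.4197, 0.0073, 0.1804]
ee_rot: [-1.588, -2.71, -0.003]
force: [-0.2, -0.7, -0.7]
width: 1.001
gripper_force: 0.0
```

```bash
python3 -c "
from h import *
s=observe();print(s['joints'].round(3),s['position'],s['ee_rot'],s['force'])
snap('3')"; python3 meas.py 3|tail -1;  python3 meas.py 2|tail -1; python3 - <<'E'
from h import *
# gold pins positions in images 0,2,3
for t in "023":
    p=cv2.imread(f"pics/top{t}.png");h=cv2.cvtColor(p,cv2.COLOR_BGR2HSV)
    m=cv2.inRange(h,(15,110,60),(35,255,255));m[:180]=0;m[260:]=0;m[:,:300]=0;m[:,410:]=0
    n,_,st,ce=cv2.connectedComponentsWithStats(m);ce=ce[1:][st[1:,4]>3]
    M=np.array([[np.cos(-.15),-np.sin(-.15)],[np.sin(-.15),np.cos(-.15)]])
    print(t,((onplane("top",ce,.083)[:,:2]-[.5305,-.181])@M*1e3).round(1).tolist())
E
```

```text
[-0.545  0.149  0.459  2.133 -0.089  0.876  0.477] [0.41973062 0.00731797 0.18039755] [-1.58813949 -2.70974796 -0.00312588] [-0.21857734 -0.74007189 -0.69009802]
head x [0.10783087 0.12109934 0.1379835 ] 847 z 0.0674647520846996
head x [0.10796579 0.12114285 0.13796786] 846 z 0.06784926997412921
0 [[69.1, -28.6], [69.3, -82.2]]
2 [[125.0, 80.0]]
3 [[125.0, 80.0]]
```

Call:
{"method": "apply_moves", "body": {
  "commands": [
    [38,0.5,-0.45,0,0.3],
    [38,0.5,-0.45,0,0.3],
    [38,0.5,-0.45,0,0.3],
    [38,0.55,-0.49,0,0.3],
    [38,0,0,0,0.3],
    [38,0,0,0,0.32],
    [38,0,0,-0.8,0],
    [38,0,0,-0.8,0],
    [38,0,0,0,0]
  ],
  "newtons": 25
}}

```text
clock: 19.65
position: [0.5408, -0.1089, 0.0816]
ee_rot: [-0.251, -3.125, -0.0]
force: [0.3, -0.5, 1.9]
width: 0.381
gripper_force: 0.0
```

```bash
python3 -c "
from h import *
s=observe();print(s['joints'].round(3),s['position'],s['ee_rot'],s['force'],s['width'])
n=s['ee_rot'];print('yaw y-axis deg',(2*np.degrees(np.arctan2(n[1],n[0]))-90)%180)"
```

```text
[-0.111  0.495  0.293  1.925 -0.201  0.756  1.707] [ 0.54082663 -0.10886479  0.0816007 ] [-2.51216032e-01 -3.12478160e+00 -4.06651323e-05] [ 0.3271325  -0.51350069  1.8838717 ] 0.3810463899391118
yaw y-axis deg 80.80721165623265
```

Call:
{"method": "apply_moves", "body": {
  "commands": [
    [38,0.035,0.1,0,0.02],
    [38,0,0,0,0],
    [38,0,0,-0.5,0],
    [38,0,0,-0.46,0],
    [38,0,0,0,0]
  ]
}}

```text
clock: 20.27
position: [0.5452, -0.101, 0.0266]
ee_rot: [-0.231, -3.132, -0.001]
force: [-0.5, 0.2, 0.5]
width: 0.379
gripper_force: 0.0
```

Call:
{"method": "apply_moves", "body": {
  "commands": [
    [10,0,0,0,0],
    [10,0,0,0,0],
    [10,0,0,0,0],
    [10,0,0,0,0]
  ]
}}

```text
clock: 20.78
position: [0.5467, -0.1027, 0.0283]
ee_rot: [0.234, 3.13, -0.001]
force: [-1.1, -3.7, 7.5]
width: 0.218
gripper_force: 25.0
```

Call:
{"method": "apply_moves", "body": {
  "commands": [
    [10,0,0,0.5,0],
    [10,0,0,0.8,0],
    [10,0,0,0.7,0],
    [10,-0.4,0.8,0,0],
    [10,-0.4,0.8,0,0],
    [10,-0.4,0.8,0,0],
    [10,-0.4,0.8,0,0],
    [10,-0.4,0.8,0,0],
    [10,-0.45,0.88,0,0],
    [10,0,0,0,0],
    [10,0,0,0,0]
  ]
}}

```text
clock: 22.15
position: [0.3989, 0.1915, 0.1472]
ee_rot: [0.231, 3.132, 0.002]
force: [1.3, -0.1, -0.2]
width: 0.214
gripper_force: 25.0
```

```bash
cat > look.py <<'E'
from h import *
import sys
s=observe();n=s['ee_rot'];print(s['clock'],s['joints'].round(3),s['position'].round(4),'yaw',((2*np.degrees(np.arctan2(n[1],n[0]))-90)%180).round(2),'F',s['force'].round(1),s['width'])
if len(sys.argv)>1: snap(sys.argv[1])
E
python3 look.py 4
```

```text
22.15 [-0.75   0.233  0.217  2.114 -0.07   0.799  0.934] [0.3989 0.1915 0.1472] yaw 81.58 F [ 1.3 -0.1 -0.2] 0.2142288583018496
```

View pics/scene4.png

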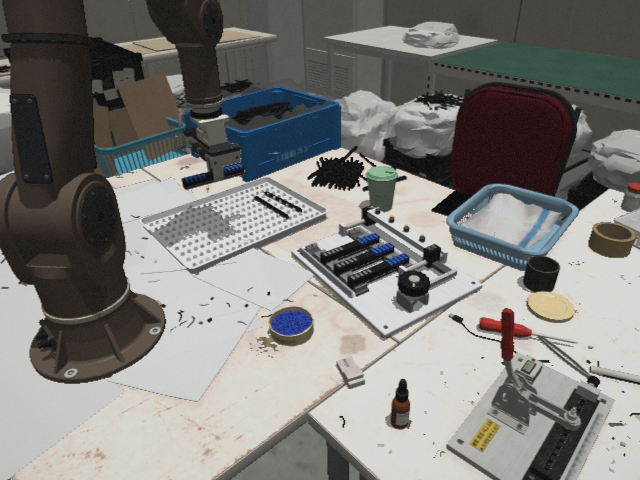

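Call:
{"method": "apply_moves", "body": {
  "commands": [
    [10,0,0,-0.8,0],
    [10,0,0,-0.7,0],
    [10,0,0,-0.4,0],
    [10,0,0,-0.25,0],
    [10,0,0,0,0],
    [10,0,0,-0.03,0],
    [10,0,0,0,0]
  ]
}}

```text
clock: 23.12
position: [0.3992, 0.1916, 0.0165]
ee_rot: [0.233, 3.132, 0.002]
force: [-0.4, -0.2, 0.3]
width: 0.214
gripper_force: 25.0
```

Call:
{"method": "apply_moves", "body": {
  "commands": [
    [10,0,0,-0.035,0],
    [10,0,0,0,0]
  ]
}}

```text
clock: 23.38
position: [0.399, 0.1918, 0.0141]
ee_rot: [0.232, 3.132, 0.002]
force: [1.0, -0.4, 1.6]
width: 0.216
gripper_force: 25.0
```

Call:
{"method": "apply_moves", "body": {
  "commands": [
    [50,0,0,0,0],
    [50,0,0,0,0],
    [50,0,0,0,0],
    [50,0,0,0.8,0],
    [38,0,0,0.8,0],
    [38,0.3,-0.8,0.4,0],
    [38,0.3,-0.8,0,0],
    [38,0.3,-0.8,0,0],
    [38,0.3,-0.8,0,0],
    [38,0.3,-0.8,0,0],
    [38,0.3,-0.8,0,0],
    [38,0.3,-0.8,0,0]
  ]
}}

```text
clock: 24.88
position: [0.525, -0.1459, 0.1337]
ee_rot: [-0.232, -3.133, -0.002]
force: [1.4, 0.1, -0.1]
width: 0.375
gripper_force: 0.0
```

Call:
{"method": "apply_moves", "body": {
  "commands": [
    [38,0.17,-0.2,0,0],
    [38,0,0,-0.5,0],
    [38,0,0,0,0]
  ]
}}

```text
clock: 25.25
position: [0.5332, -0.1552, 0.102]
ee_rot: [-0.231, -3.128, -0.003]
force: [0.6, 1.3, 0.7]
width: 0.379
gripper_force: 0.0
```

```bash
python3 look.py
```

```text
25.25 [-0.052  0.473  0.33   1.903 -0.208  0.803  1.814] [ 0.5332 -0.1552  0.102 ] yaw 81.56 F [0.6 1.3 0.7] 0.37925822251441427
```

Adjust (+0.03, −0.02) and lower to TCP 0.026.

Call:
{"method": "apply_moves", "body": {
  "commands": [
    [38,0.03,-0.02,-0.7,0],
    [38,0,0,-0.57,0],
    [38,0,0,0,0],
    [10,0,0,0,0],
    [10,0,0,0,0],
    [10,0,0,0,0],
    [10,0,0,0,0]
  ]
}}

```text
clock: 26.12
position: [0.5378, -0.1577, 0.0293]
ee_rot: [0.232, 3.13, 0.001]
force: [-0.8, 2.0, 8.1]
width: 0.215
gripper_force: 25.0
```

```bash
python3 look.py
```

```text
26.125 [-0.012  0.581  0.285  1.947 -0.262  0.646  1.861] [ 0.5378 -0.1577  0.0293] yaw 81.54 F [-0.8  2.   8.1] 0.21503223944796215
```

Call:
{"method": "apply_moves", "body": {
  "commands": [
    [10,0,0,0.4,0],
    [10,0,0,0.7,0],
    [10,0,0,0.6,0],
    [10,0,0,0,-0.35],
    [10,0,0,0,-0.35],
    [10,0,0,0,-0.35],
    [10,0,0,0,-0.35],
    [10,0,0,0,-0.35],
    [10,0,0,0,-0.35],
    [10,0,0,0,-0.35],
    [10,0,0,0,-0.35],
    [10,0,0,0,-0.35]
  ]
}}

```text
clock: 27.62
position: [0.5369, -0.1574, 0.1304]
ee_rot: [2.389, 2.039, 0.003]
force: [1.1, -0.5, -0.9]
width: 0.218
gripper_force: 25.0
```

```bash
python3 look.py
```

```text
27.625 [-0.353  0.518  0.779  1.896 -0.457  0.912  0.49 ] [ 0.5369 -0.1574  0.1304] yaw 170.97 F [ 1.1 -0.5 -0.9] 0.21780818032257485
```

Call:
{"method": "apply_moves", "body": {
  "commands": [
    [10,0,0,0,-0.35],
    [10,0,0,0,-0.35],
    [10,0,0,0,-0.35],
    [10,0,0,0,-0.35],
    [10,0,0,0,-0.35],
    [10,0,0,0,-0.35],
    [10,0,0,0,-0.35],
    [10,0,0,0,-0.35],
    [10,0,0,0,-0.3],
    [10,0,0,0,0]
  ]
}}

```text
clock: 28.88
position: [0.5368, -0.1573, 0.1299]
ee_rot: [3.134, -0.204, 0.0]
force: [0.2, -0.2, -0.2]
width: 0.213
gripper_force: 25.0
```

```bash
python3 look.py
```

```text
28.875 [-0.561  0.716  1.201  1.909 -0.768  1.077 -0.736] [ 0.5368 -0.1573  0.1299] yaw 82.56 F [ 0.2 -0.2 -0.2] 0.21306843111860796
```

Call:
{"method": "apply_moves", "body": {
  "commands": [
    [10,-0.08,0,0,-0.037],
    [10,0,0,-0.7,0],
    [10,0,0,-0.5,0],
    [10,0,0,-0.2,0],
    [10,0,0,-0.15,0],
    [10,0,0,0,0]
  ]
}}

```text
clock: 29.62
position: [0.532, -0.1577, 0.0369]
ee_rot: [3.132, -0.235, 0.001]
force: [0.9, 0.9, -1.2]
width: 0.218
gripper_force: 25.0
```

```bash
python3 look.py
```

```text
29.625 [-0.481  0.814  1.062  1.991 -0.921  0.922 -0.641] [ 0.532  -0.1577  0.0369] yaw 81.44 F [ 0.9  0.9 -1.2] 0.2182589414212764
```

Call:
{"method": "apply_moves", "body": {
  "commands": [
    [10,0,0,-0.07,0],
    [10,0,0,-0.06,0],
    [10,0,0,0,0]
  ]
}}

```text
clock: 30.0
position: [0.5323, -0.1576, 0.0292]
ee_rot: [3.132, -0.235, 0.001]
force: [-0.3, 0.8, 3.1]
width: 0.212
gripper_force: 25.0
```

```bash
python3 look.py
```

```text
30.0 [-0.474  0.823  1.049  1.995 -0.936  0.91  -0.631] [ 0.5323 -0.1576  0.0292] yaw 81.43 F [-0.3  0.8  3.1] 0.2123646471804014
```

Call:
{"method": "apply_moves", "body": {
  "commands": [
    [10,0,0,-0.04,0],
    [10,0,0,0,0]
  ]
}}

```text
clock: 30.25
position: [0.5326, -0.1577, 0.0283]
ee_rot: [-3.132, 0.235, -0.004]
force: [-5.6, 4.6, 25.1]
width: 0.214
gripper_force: 25.0
```

Call:
{"method": "apply_moves", "body": {
  "commands": [
    [38,0,0,0.03,0],
    [38,0,0,0,0],
    [38,0,0,0,0],
    [38,0,0,0.5,0],
    [38,0,0,0.7,0],
    [38,-0.09,-0.88,0,0],
    [38,0,0,0,0],
    [38,0,0,0,0]
  ]
}}

```text
clock: 31.25
position: [0.5262, -0.2102, 0.0998]
ee_rot: [3.133, -0.236, -0.001]
force: [0.1, -0.3, -0.1]
width: 0.378
gripper_force: 0.0
```

```bash
python3 look.py 5; python3 meas.py 5
```

```text
31.25 [-0.426  0.749  1.14   1.917 -0.806  1.029 -0.643] [ 0.5262 -0.2102  0.0998] yaw 81.37 F [ 0.1 -0.3 -0.1] 0.3779012530892589
-0.081 blue x [40.5 42. ] neg: 0 pos: 40.50000000000012 y -76.36 slope 0.2406
-0.027 blue x None neg: 0 pos: 0 y -21.06 slope 0.4906
0.027 blue x [-73.5 -22.5] neg: -22.499999999999936 pos: 0 y 23.64 slope -0.1135
0.081 blue x None neg: 0 pos: 0 y 70.89 slope -0.2635
head x [0.12456293 0.13282712 0.13806087] 40 z 0.067729144117888
```

Call:
{"method": "apply_moves", "body": {
  "commands": [
    [38,0.01,0,-0.7,0],
    [38,0,0,-0.5,0],
    [38,0,0,0,0],
    [10,0,0,0,0],
    [10,0,0,0,0],
    [10,0,0,0,0],
    [10,0,0,0,0]
  ]
}}

```text
clock: 32.22
position: [0.5278, -0.2107, 0.0294]
ee_rot: [3.132, -0.235, 0.003]
force: [-0.1, 0.6, 7.3]
width: 0.218
gripper_force: 25.0
```

```bash
python3 look.py
```

```text
32.225 [-0.364  0.828  1.032  1.962 -0.923  0.916 -0.562] [ 0.5278 -0.2107  0.0294] yaw 81.43 F [-0.1  0.6  7.3] 0.21809872557843774
```

Call:
{"method": "apply_moves", "body": {
  "commands": [
    [10,0,0,0.4,0],
    [10,0,0,0.7,0],
    [10,0,0,0.6,0],
    [10,0,0,0,0.35],
    [10,0,0,0,0.35],
    [10,0,0,0,0.35],
    [10,0,0,0,0.35],
    [10,0,0,0,0.35],
    [10,0,0,0,0.35],
    [10,0,0,0,0.35],
    [10,0,0,0,0.35],
    [10,0,0,0,0.35]
  ]
}}

```text
clock: 33.72
position: [0.527, -0.2105, 0.1307]
ee_rot: [2.371, 2.06, 0.001]
force: [0.0, -0.3, -0.9]
width: 0.215
gripper_force: 25.0
```

Call:
{"method": "apply_moves", "body": {
  "commands": [
    [10,0,0,0,0.35],
    [10,0,0,0,0.35],
    [10,0,0,0,0.35],
    [10,0,0,0,0.35],
    [10,0,0,0,0.35],
    [10,0,0,0,0.35],
    [10,0,0,0,0.35],
    [10,0,0,0,0.35],
    [10,0,0,0,0.34],
    [10,0,0,0,0],
    [10,0,0,0,0]
  ]
}}

```text
clock: 35.1
position: [0.527, -0.2106, 0.1304]
ee_rot: [0.236, 3.133, 0.001]
force: [-0.3, -0.0, -1.3]
width: 0.218
gripper_force: 25.0
```

```bash
python3 look.py
```

```text
35.1 [ 0.055  0.449  0.319  1.85  -0.18   0.87   1.882] [ 0.527  -0.2106  0.1304] yaw 81.38 F [-0.3 -0.  -1.3] 0.21834244349340082
```

Call:
{"method": "apply_moves", "body": {
  "commands": [
    [10,0,0,-0.7,0],
    [10,0,0,-0.5,0],
    [10,0,0,-0.2,0],
    [10,0,0,-0.15,0],
    [10,0,0,0,0],
    [10,0,0,-0.07,0],
    [10,0,0,-0.07,0],
    [10,0,0,0,0]
  ]
}}

```text
clock: 36.1
position: [0.5275, -0.2105, 0.0292]
ee_rot: [0.23, 3.132, 0.001]
force: [-0.2, 0.0, 2.0]
width: 0.219
gripper_force: 25.0
```

```bash
python3 look.py
```

```text
36.1 [ 0.099  0.589  0.264  1.925 -0.242  0.657  1.938] [ 0.5275 -0.2105  0.0292] yaw 81.61 F [-0.2  0.   2. ] 0.2187724631237646
```

Call:
{"method": "apply_moves", "body": {
  "commands": [
    [10,0,0,-0.04,0],
    [10,0,0,0,0],
    [38,0,0,0.03,0],
    [38,0,0,0,0],
    [38,0,0,0,0],
    [38,0,0,0.5,0],
    [38,0,0,0.7,0],
    [38,-0.14,-0.89,0,0],
    [38,0,0,0,0],
    [38,0,0,0,0]
  ]
}}

```text
clock: 37.35
position: [0.5183, -0.2637, 0.0997]
ee_rot: [-0.231, -3.132, -0.002]
force: [-0.1, 1.2, -0.5]
width: 0.381
gripper_force: 0.0
```

```bash
python3 look.py
```

```text
37.35 [ 0.161  0.509  0.309  1.842 -0.205  0.823  1.997] [ 0.5183 -0.2637  0.0997] yaw 81.57 F [-0.1  1.2 -0.5] 0.3805625591553827
```

Call:
{"method": "apply_moves", "body": {
  "commands": [
    [38,0.01,0,-0.7,0],
    [38,0,0,-0.5,0],
    [38,0,0,0,0],
    [10,0,0,0,0],
    [10,0,0,0,0],
    [10,0,0,0,0],
    [10,0,0,0,0]
  ]
}}

```text
clock: 38.22
position: [0.5202, -0.264, 0.0295]
ee_rot: [0.229, 3.131, 0.001]
force: [0.5, 1.4, 7.0]
width: 0.216
gripper_force: 25.0
```

```bash
python3 look.py
```

```text
38.225 [ 0.19   0.607  0.271  1.887 -0.248  0.678  2.033] [ 0.5202 -0.264   0.0295] yaw 81.62 F [0.5 1.4 7. ] 0.2159841624791434
```

Call:
{"method": "apply_moves", "body": {
  "commands": [
    [10,0,0,0.4,0],
    [10,0,0,0.7,0],
    [10,0,0,0.6,0],
    [10,0,0,0,-0.35],
    [10,0,0,0,-0.35],
    [10,0,0,0,-0.35],
    [10,0,0,0,-0.35],
    [10,0,0,0,-0.35],
    [10,0,0,0,-0.35],
    [10,0,0,0,-0.35],
    [10,0,0,0,-0.35],
    [10,0,0,0,-0.35]
  ]
}}

```text
clock: 39.72
position: [0.5194, -0.2636, 0.1306]
ee_rot: [2.387, 2.041, 0.002]
force: [0.1, -0.8, -0.4]
width: 0.218
gripper_force: 25.0
```

Call:
{"method": "apply_moves", "body": {
  "commands": [
    [10,0,0,0,-0.35],
    [10,0,0,0,-0.35],
    [10,0,0,0,-0.35],
    [10,0,0,0,-0.35],
    [10,0,0,0,-0.35],
    [10,0,0,0,-0.35],
    [10,0,0,0,-0.35],
    [10,0,0,0,-0.35],
    [10,0,0,0,-0.33],
    [10,0,0,0,0],
    [10,0,0,0,0]
  ]
}}

```text
clock: 41.1
position: [0.5193, -0.2637, 0.1303]
ee_rot: [3.133, -0.221, 0.0]
force: [-0.2, -1.4, -0.4]
width: 0.215
gripper_force: 25.0
```

```bash
python3 look.py
```

```text
41.1 [-0.342  0.739  1.176  1.851 -0.772  1.099 -0.58 ] [ 0.5193 -0.2637  0.1303] yaw 81.92 F [-0.2 -1.4 -0.4] 0.21545636740686108
```

Call:
{"method": "apply_moves", "body": {
  "commands": [
    [10,-0.02,0,-0.7,-0.015],
    [10,0,0,-0.5,0],
    [10,0,0,-0.2,0],
    [10,0,0,-0.15,0],
    [10,0,0,0,0],
    [10,0,0,-0.07,0],
    [10,0,0,-0.06,0],
    [10,0,0,0,0]
  ]
}}

```text
clock: 42.1
position: [0.5183, -0.2639, 0.0296]
ee_rot: [3.132, -0.238, 0.001]
force: [0.5, -0.0, -0.3]
width: 0.218
gripper_force: 25.0
```

Call:
{"method": "apply_moves", "body": {
  "commands": [
    [10,0,0,-0.04,0],
    [10,0,0,0,0]
  ]
}}

```text
clock: 42.35
position: [0.5185, -0.264, 0.029]
ee_rot: [-3.132, 0.239, -0.003]
force: [-5.2, 5.4, 24.8]
width: 0.213
gripper_force: 25.0
```

Call:
{"method": "apply_moves", "body": {
  "commands": [
    [38,0,0,0.03,0],
    [38,0,0,0,0],
    [38,0,0,0,0],
    [38,0,0,0.5,0],
    [38,0,0,0.9,0],
    [100,0,0,0.6,0.3],
    [100,-0.3,0.8,0,0.3],
    [100,-0.3,0.8,0,0.3],
    [100,-0.3,0.8,0,0.3],
    [100,-0.3,0.8,0,0.3],
    [100,-0.3,0.8,0,0.3],
    [100,-0.2,0.8,0,0]
  ]
}}

```text
clock: 43.85
position: [0.415, 0.0257, 0.1487]
ee_rot: [-2.923, -1.15, -0.001]
force: [1.0, -0.3, 0.8]
width: 0.995
gripper_force: 0.0
```

```bash
python3 look.py 6; python3 meas.py 6; python3 -c "
from h import *
p=cv2.imread('pics/top6.png')[180:380,110:450];cv2.imwrite('pics/crop6.png',cv2.resize(p,(765,450)))"
```

```text
43.85 [-1.138  0.368  1.24   2.213 -0.466  0.86  -0.423] [0.415  0.0257 0.1487] yaw 132.96 F [ 1.  -0.3  0.8] 0.9952928716119339
-0.081 blue x [-72.5 -22. ] neg: -21.999999999999936 pos: 0 y -80.14 slope -0.0031
-0.027 blue x [-73. -22.] neg: -21.999999999999936 pos: 0 y -26.86 slope 0.0021
0.027 blue x [-73.5 -22.5] neg: -22.499999999999936 pos: 0 y 25.81 slope -0.0125
0.081 blue x None neg: 0 pos: 0 y 79.89 slope 0.1406
head x [0.10778025 0.12118498 0.13766616] 855 z 0.06800531354028894
```

View pics/crop6.png

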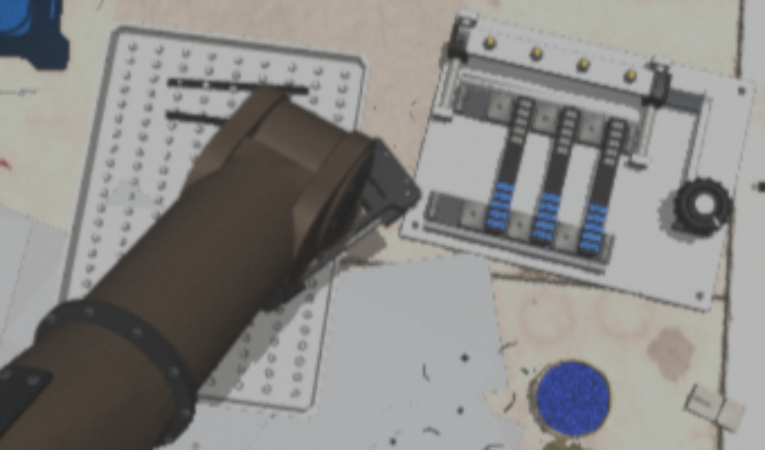

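Call:
{"method": "apply_moves", "body": {
  "commands": [
    [100,0.16,-0.75,0,-0.1],
    [100,0.16,-0.75,0,-0.2],
    [100,0.16,-0.75,0,-0.34],
    [100,0.16,-0.75,0,-0.34],
    [100,0.16,-0.75,0,-0.34],
    [100,0.16,-0.75,0,-0.34],
    [100,0.16,-0.75,0,-0.34],
    [100,0.16,-0.75,0,-0.34],
    [100,0.16,-0.63,0,-0.34],
    [100,0,0,0,0]
  ]
}}

```text
clock: 45.2
position: [0.5012, -0.3776, 0.1484]
ee_rot: [2.999, -0.924, -0.001]
force: [0.0, 0.3, -0.7]
width: 1.003
gripper_force: 0.0
```

```bash
python3 look.py; python3 - <<'E'
from h import *
c=cloud("top",np.load("pics/top6_d.npy"));M=np.array([[np.cos(-.15),-np.sin(-.15)],[np.sin(-.15),np.cos(-.15)]]);q=(c[...,:2]-[.5305,-.181])@M
for y in(-.081,-.027,.027):
    print(y,[np.median(c[(abs(q[...,1]-y)<.007)&(abs(q[...,0]-x)<.01)][:,2]).round(4) for x in(-.07,-.04,-.01,.02,.05,.07)])
E
```

```text
45.2 [-0.137  0.82   1.234  1.719 -0.821  1.222 -0.858] [ 0.5012 -0.3776  0.1484] yaw 55.75 F [ 0.   0.3 -0.7] 1.0025120904721065
-0.081 [np.float64(0.047), np.float64(0.0477), np.float64(0.0475), np.float64(0.047), np.float64(0.0482), np.float64(0.0474)]
-0.027 [np.float64(0.0477), np.float64(0.0474), np.float64(0.0467), np.float64(0.048), np.float64(0.0467), np.float64(0.0472)]
0.027 [np.float64(0.0472), np.float64(0.0488), np.float64(0.0468), np.float64(0.0472), np.float64(0.0477), np.float64(0.0466)]
```

Call:
{"method": "apply_moves", "body": {
  "commands": [
    [100,0.025,0.097,-0.5,0],
    [100,0,0,-0.6,0],
    [100,0,0,-0.47,0],
    [100,0,0,0,0],
    [30,0,0,0,0],
    [30,0,0,0,0],
    [30,0,0,0,0],
    [30,0,0,0,0],
    [30,0,0,0,0.3],
    [30,0,0,0,0.3]
  ],
  "newtons": 30
}}

```text
clock: 46.45
position: [0.5023, -0.3715, 0.0557]
ee_rot: [3.102, -0.454, 0.0]
force: [-4.9, -11.0, -4.4]
width: 0.692
gripper_force: 30.0
```

```bash
python3 look.py
```

```text
46.45 [-0.082  0.869  1.066  1.803 -0.886  1.032 -0.523] [ 0.5023 -0.3715  0.0557] yaw 73.35 F [ -4.9 -11.   -4.4] 0.6923801069978827
```

Call:
{"method": "apply_moves", "body": {
  "commands": [
    [30,0,0,0,0.34],
    [30,0,0,0,0.34],
    [30,0,0,0,0.34],
    [30,0,0,0,0.34],
    [30,0,0,0,0.34],
    [30,0,0,0,0.34],
    [30,0,0,0,0.34],
    [30,0,0,0,0.34],
    [30,0,0,0,0.34]
  ]
}}

```text
clock: 47.58
position: [0.5026, -0.3719, 0.0557]
ee_rot: [2.552, 1.822, -0.004]
force: [-3.8, -9.3, -5.2]
width: 0.691
gripper_force: 30.0
```

Call:
{"method": "apply_moves", "body": {
  "commands": [
    [30,0,0,0,0.34],
    [30,0,0,0,0.34],
    [30,0,0,0,0.34],
    [30,0,0,0,0.34],
    [30,0,0,0,0.34],
    [30,0,0,0,0.34],
    [30,0,0,0,0.34],
    [30,0,0,0,0]
  ]
}}

```text
clock: 48.58
position: [0.5029, -0.3717, 0.0557]
ee_rot: [1.097, 2.941, -0.005]
force: [-2.1, -9.1, -3.0]
width: 0.69
gripper_force: 30.0
```

```bash
python3 look.py
```

```text
48.575 [ 0.311  0.631  0.357  1.769 -0.291  0.79   1.667] [ 0.5029 -0.3717  0.0557] yaw 49.07 F [-2.1 -9.1 -3. ] 0.690336599323349
```

Call:
{"method": "apply_moves", "body": {
  "commands": [
    [100,0,0,0,0],
    [100,0,0,0,0],
    [100,0,0,0,0],
    [100,0,0,0,-0.34],
    [100,0,0,0,-0.34],
    [100,0,0,0,-0.34],
    [100,0,0,0,-0.34],
    [100,0,0,0,-0.34],
    [100,0,0,0,-0.34],
    [100,0,0,0,-0.34],
    [100,0,0,0,-0.34]
  ]
}}

```text
clock: 49.95
position: [0.5043, -0.3673, 0.0546]
ee_rot: [2.708, 1.592, 0.001]
force: [-0.1, -0.6, -0.2]
width: 0.998
gripper_force: 0.0
```

Call:
{"method": "apply_moves", "body": {
  "commands": [
    [100,0,0,0,-0.34],
    [100,0,0,0,-0.34],
    [100,0,0,0,-0.34],
    [100,0,0,0,-0.34],
    [100,0,0,0,-0.34],
    [100,0,0,0,-0.34],
    [100,0,0,0,0],
    [100,0,0,0,0]
  ]
}}

```text
clock: 50.95
position: [0.5041, -0.3676, 0.0546]
ee_rot: [3.14, 0.081, 0.0]
force: [0.6, 0.0, 0.3]
width: 1.0
gripper_force: 0.0
```

```bash
python3 look.py
```

```text
50.95 [-0.053  0.828  0.989  1.801 -0.826  0.99  -0.235] [ 0.5041 -0.3676  0.0546] yaw 92.97 F [0.6 0.  0.3] 1.000266779201693
```

Call:
{"method": "apply_moves", "body": {
  "commands": [
    [100,-0.02,-0.07,0,0],
    [30,0,0,0,0],
    [30,0,0,0,0],
    [30,0,0,0,0],
    [30,0,0,0,0],
    [30,0,0,0,0.34],
    [30,0,0,0,0.34],
    [30,0,0,0,0.34],
    [30,0,0,0,0.34],
    [30,0,0,0,0.34],
    [30,0,0,0,0.34],
    [30,0,0,0,0.34]
  ]
}}

```text
clock: 52.45
position: [0.5027, -0.3715, 0.0546]
ee_rot: [-2.554, -1.829, -0.001]
force: [-1.3, 1.6, -0.3]
width: 0.692
gripper_force: 30.0
```

Call:
{"method": "apply_moves", "body": {
  "commands": [
    [30,0,0,0,0.34],
    [30,0,0,0,0.34],
    [30,0,0,0,0.34],
    [30,0,0,0,0.34],
    [30,0,0,0,0.34],
    [30,0,0,0,0.34],
    [30,0,0,0,0]
  ]
}}

```text
clock: 53.32
position: [0.5025, -0.3715, 0.0546]
ee_rot: [-1.344, -2.839, -0.003]
force: [-1.0, 3.2, 2.1]
width: 0.687
gripper_force: 30.0
```

```bash
python3 look.py; python3 -c "
from h import *
print(observe()['ft_torque'])"
```

```text
53.325 [ 0.283  0.641  0.404  1.77  -0.336  0.801  1.539] [ 0.5025 -0.3715  0.0546] yaw 39.33 F [-1.   3.2  2.1] 0.6873687806483204
[0.42861316 0.44882547 0.20265508]
```

Call:
{"method": "apply_moves", "body": {
  "commands": [
    [30,0,0,0,0.2],
    [30,0,0,0,0.2],
    [30,0,0,0,0.2],
    [30,0,0,0,0.2],
    [30,0,0,0,0],
    [30,0,0,0,0]
  ]
}}

```text
clock: 54.08
position: [0.5035, -0.3721, 0.0545]
ee_rot: [0.757, 3.048, 0.001]
force: [3.8, -0.1, -4.8]
width: 0.693
gripper_force: 30.0
```

```bash
python3 look.py 7; python3 meas.py 7|tail -1; python3 -c "
from h import *
print(observe()['ft_torque'])"
```

```text
54.075 [ 0.354  0.627  0.295  1.762 -0.245  0.788  1.853] [ 0.5035 -0.3721  0.0545] yaw 62.11 F [ 3.8 -0.1 -4.8] 0.6929140620371396
head x [0.05038331 0.06386208 0.08035623] 867 z 0.06779595084831658
[-0.08549225 -1.23271167 -0.19870975]
```

Call:
{"method": "apply_moves", "body": {
  "commands": [
    [30,0,0,0,0.2],
    [30,0,0,0,0.2],
    [30,0,0,0,0],
    [100,0,0,0,0],
    [100,0,0,0,0],
    [100,0,0,0,0],
    [100,0,0,0.8,0],
    [100,0,0,0.9,0],
    [100,-0.2,0.8,0.5,0],
    [100,-0.2,0.9,0,0],
    [100,-0.2,0.9,0,0],
    [100,-0.3,0.9,0,0]
  ]
}}

```text
clock: 55.68
position: [0.4485, -0.1604, 0.1869]
ee_rot: [0.445, 3.109, 0.001]
force: [1.1, 1.9, 0.5]
width: 1.0
gripper_force: 0.0
```

Call:
{"method": "apply_moves", "body": {
  "commands": [
    [100,-0.2,0.9,0,0],
    [100,-0.2,0.9,0,0],
    [100,0,0.9,0.2,0],
    [100,0,0.9,0.2,0],
    [100,0,0.9,0.2,0],
    [100,0,0.9,0.2,0],
    [100,0,0.9,0.2,0],
    [100,-0.2,0.9,0.2,0],
    [100,-0.2,0.9,0,0],
    [100,0,0,0,0]
  ]
}}

```text
clock: 56.92
position: [0.3987, 0.3284, 0.2586]
ee_rot: [-0.434, -3.111, -0.004]
force: [-0.4, -1.0, 0.5]
width: 1.0
gripper_force: 0.0
```

```bash
python3 look.py 8; python3 meas.py 8; python3 -c "
from h import *
p=cv2.imread('pics/top8.png')[120:400,100:450];cv2.imwrite('pics/crop8.png',cv2.resize(p,(740,592)))"
```

```text
56.925 [-0.709  0.237 -0.1    1.782  0.024  1.123  0.476] [0.3987 0.3284 0.2586] yaw 74.11 F [-0.4 -1.   0.5] 0.9997143155965348
-0.081 blue x [-72.5 -22. ] neg: -21.999999999999936 pos: 0 y -80.19 slope -0.0115
-0.027 blue x [-73. -22.] neg: -21.999999999999936 pos: 0 y -26.86 slope 0.0021
0.027 blue x [-73.5 -23. ] neg: -22.999999999999936 pos: 0 y 25.81 slope -0.0125
0.081 blue x None neg: 0 pos: 0 y 80.0 slope -0.1792
head x [0.0502601  0.06374018 0.08017164] 848 z 0.06786757111641939
```

View pics/crop8.png

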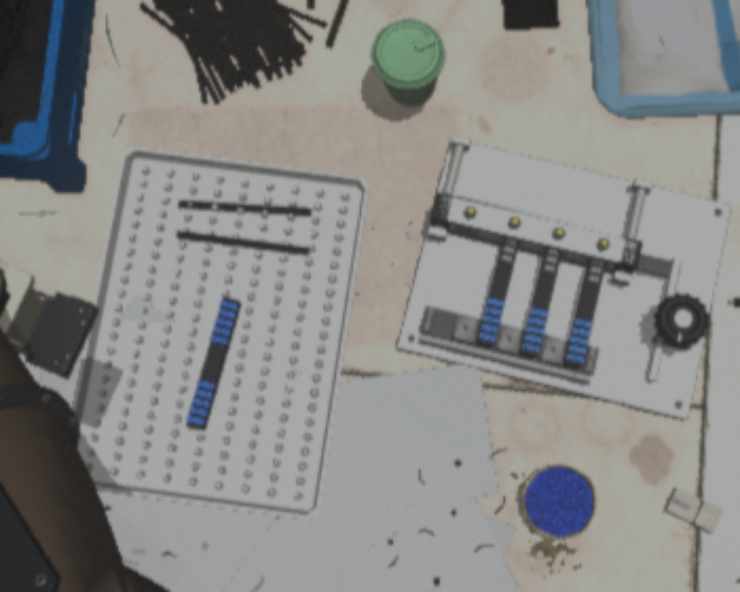

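View pics/scene8.png

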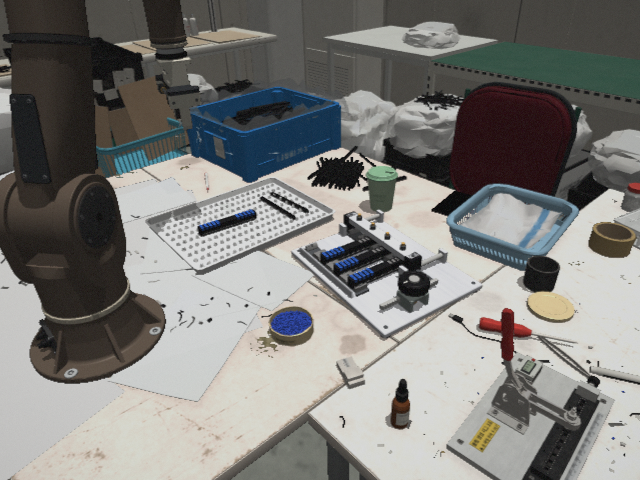

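The top view shows the head home at crop (535,235). The three rails have their blue ends away from it, and the finished rail lies in the tray at (213,360). The tin, block and cup are where they were. Handing in.

```bash
python3 -c "
from cell import arm
print(arm.sign_off())"
```

```text
the job is handed in; nothing more can be done
None
```

The job is handed in: the head was wound right back, all three half-finished rails were turned and are home in their slots, the finished rail is right side up in the tray, and the head is back at its front stop. The tin, gauge block and green cup look untouched, and it took about 57 s; the sign-off gave no verdict.

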